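# Crack a walnut in the bench nutcracker

### The arm

A 6-joint arm with a two-finger parallel gripper is mounted at the origin on a cart in front of the work surface, level with it; the furniture and walls round the work are solid. World frame = base frame: x ahead of the robot, y to its left, z up, the work surface at z = 0. Lengths are in m, angles in rad, forces in N, time in s.
With the tool pointing down it reaches from about 0.425 to 1.125 m from the base axis. Payload 14.9 kg.
Tool frame: the origin (TCP) lies between the finger pads; the fingertips stand 25 mm ahead of it and the grasp point (between the pads) lies 6 mm ahead of it; z points along the fingers, y is the direction in which the jaws open and shut (so a half turn about z gives the same grasp; the last joint's range is limited). The gripper opens to 91 mm and grips with 3 to 60 N. Pads are 32 mm wide; open, the fingers measure 118 mm over their backs; the gripper's body (76 mm by 178 mm) begins 60 mm behind the grasp point.
Start: joints at [1.181, 0.379, 1.734, -0, 1.028, -0.033], TCP at [0.245, 0.656, 0.239] pointing down, gripper open.
Joint ranges: [-2.77, 2.77], [-0.74, 2.19], [0, 2.66], [-1.06, 4.2], [0.31, 2.87], [-3.08, 3.08]. Speed limits (rad/s): [1.89, 1.89, 2.39, 3.14, 3.14, 3.14].

### API

Orientations are given as a rotation vector (axis times angle).
In Python, from station import arm gives the robot as it stands.
- The arm moves only by the tool apply_moves, never from a script. Its argument "targets" is text: rows parted by semicolons, each of 5 numbers parted by spaces: the opening in per cent of the stroke, from 0 (shut) to 100 (fully open), then the shift along the tool's x, y, z in m, then the turn about the tool's z in rad. In form: claw dx dy dz spin; .... A call has 1 to 12 rows; each row shifts and turns the pose as measured when the row begins, along the tool's axes as they then stand; what a row does not reach is not made up. A row lasts 1/12 s, in which the tool goes at most 41.7 mm and 7.16 degrees, less where a joint would pass 70% of its speed; a pose out of reach is approached as far as the arm can. A call with a gripper value outside its range is refused whole. The fingers move at their own pace and stop on an object; "squeeze" is the grip in N (left out, the last holds). Time passes only in rows, so rows that do not move let the fingers close. It gives the time, the measured TCP pose, the force and the opening at its end, in the units of the state.
- arm.state(): the state, without advancing time (a new reading comes with each control period).
- arm.capture(name): name is "scene" or "top" or "wrist"; returns the picture (420x560x3 uint8, red, green, blue); there is no depth.
- arm.camera_model(name): a dict with "fx", "fy", "cx", "cy" (pixels), "world_from_camera" (4x4, takes a point from camera to world coordinates); the wrist camera has in their place "mount" (4x4, takes a point from camera to tool coordinates, whose origin is the TCP and whose axes are the flange's). Camera axes: x right, y up, looking along -z (the intrinsics and any distortion apply to the point x, -y, -z); pixel columns grow to the right and rows downward; lengths in m; the calibration is good to about 2 mm. A picture is of the moment at which its call begins: read the wrist's pose just before it. camera_model takes no time and is no camera call.
- arm.finish_job(): hands the job in, once; it reports no verdict.
Trained networks look in the newest picture that a camera, given by its name, has taken for a name from the list of things; names that differ only in an ending like _2 or _b are one class to them, and where a whole thing is asked for, a point or a joint stands for the part that bears it (a point fixed in the world has none). Each returns a list of dicts, best first, with "p" (0 to 1); they miss things now and then, are a little off and sometimes report something else, mostly with a low value. They report only what shows in the picture. A call takes as long as a camera call.
- arm.outline_of(thing, camera): "mask" (420x560 bool, what is visible of it) and "rect" ([centre column, centre row, width, height] in pixels, round what is visible of it).
The state is a dict: "clock": time; "q": joint angles; "dq": joint speeds; "joint_torque": joint torques, N m; "eef_pos": TCP position; "tcp_rot": TCP orientation; "wrist_force": force on the tool from outside, world axes, zero at the start; "moment": the same for the moment, N m; "opening": finger opening in m.
Only numpy, scipy, OpenCV 4.12 (cv2) and the standard library are available. Lean on these libraries where they do the work, as an engineer would, in place of code of your own. Each camera call takes 0.05 s, during which the arm holds its last target. There are 200 camera calls.

### The job

Stand the walnut upright between the jaws of the nutcracker, with its two cheeks facing the jaws, and let go of it. Then close the two handles on it slowly until the shell cracks (the resistance builds up, then suddenly gives) and stop at once, so that the kernel is not crushed. Let the handles spring back open, with the cracked nut left standing between the jaws, and leave the other things alone.

Things in the scene. Friction and masses are not known exactly. Their poses are not given: they have to be found in the camera images.
- walnut: large brown walnut upright on its flat base, 44 mm tall, 45 g; two round cheeks side by side along its x, a dark seam ridge between (seam in its y-z plane). Origin: underside, at the seam; z up. Along y 30 mm wide from 14 to 30 mm above its base (upright sides: grasp there). Along x, over the cheeks, 33 to 42 mm (nuts differ; +x cheek to x = +19 mm, -x cheek to between -14 and -23 mm)
- cracker: the nutcracker: wooden board 185 x 120 x 14 mm fixed to the worktop, an upright steel hinge pin (31 mm above the board) and two flat-lying steel levers with jaws. Origin under the pin; x from the handles to the pin, y to the left, z up. The pin is 20 mm from the board's far end. Beside the jaws the levers reach 16 mm above the board
- jaw_mid (a point): middle between the jaws, on the board's top (14 mm above the worktop), 55 mm from the pin: the place for the nut. Axes as the cracker's; the nut's x must lie along this y (either way round). At rest the jaw faces stand 49 mm apart (they yield to a light push); jaws 24 mm long along x, up to 24 mm above the board
- grip_mid (a point): middle between the two handles where to squeeze them, 120 mm from the pin, 26 mm above the worktop; axes as the cracker's, fingers close along y. Handles: flat bars 82 mm long, 10 mm thick, 17 to 35 mm above the worktop, outer faces 68 mm apart at rest here. Closing them 2.2 mm (measured between them) brings the jaws 1 mm nearer. More than 25 N on a handle is too much
- lever_left (a joint): the left lever (its handle is on the left seen from the robot): rad, 0 at rest, grows as it closes, stop at 0.19. The levers are not coupled; a weak spring (1 N m/rad) brings each back to 0 when let go
- lever_right (a joint): the right lever (its handle is on the right seen from the robot): rad, 0 at rest, grows as it closes, stop at 0.19. The levers are not coupled; a weak spring (1 N m/rad) brings each back to 0 when let go
- shell (a joint): how far the nut's +x cheek is pressed in, m (noisy, too coarse to go by): 0 whole. It cracks past about 0.001, at some 6 to 10 N on each handle (the lever springs alone: 0.5 to 2 N); the force then drops at once to that of the springs, and the cheek snaps in to 0.0022 and stays
- dish: black round change dish, 164 mm across, 16 mm high; origin under its centre; a bystander, to be left where it stands
- jam: jam jar, 72 mm across, 102 mm tall; origin under its centre; a bystander, to be left where it stands
- shaker: sugar shaker, 44 mm across, 90 mm tall; origin under its centre; a bystander, to be left where it stands
- mug: white mug, 92 mm across with a handle, 95 mm tall; origin under its centre; a bystander, to be left where it stands
- kernel (a joint): how far the kernel inside is crushed, m (noisy): 0 whole, spoilt from 0.0005. After the crack the handles move 2 to 3 mm freely (measured between them), then the force rises again, and 3 to 4 mm later, at more than 10 N, the kernel is crushed

How it is judged:
On the way, in this order (a step that is already met when the one before it is completed fails the run):
1. the whole walnut stands upright between the jaws, cheeks towards them, let go (horizontal distance between walnut and jaw_mid below 0.014 m and z of walnut in the frame of jaw_mid below 0.006 m and angle between walnut's own z axis and vertical below 0.2 rad and angle between the x axis of walnut and the y axis of jaw_mid, either way round below 0.35 rad and contact force between the fingers and walnut below 0.1 N and value of joint shell below 0.001 m), for 0.2 s.
2. the shell has cracked between the jaws, with the handles closed on it (horizontal distance between walnut and jaw_mid below 0.014 m and value of joint shell above 0.0017 m and value of joint each of lever_left, lever_right above 0.03 rad), for 0.05 s.
At the end, for the whole second after the job is handed in: the walnut is cracked (shell pressed in more than 1.7 mm, kernel crushed by less than 0.5 mm), stands at rest and upright (within 0.3 rad) on the board within 14 mm of the middle between the jaws, and both levers have sprung back open (each below 0.03 rad) (horizontal distance between walnut and jaw_mid below 0.014 m and z of walnut in the frame of jaw_mid below 0.006 m and angle between walnut's own z axis and vertical below 0.3 rad and linear speed of walnut below 0.02 m/s and value of joint shell above 0.0017 m and value of joint each of lever_left, lever_right below 0.03 rad and value of joint kernel below 0.0005 m); the robot touches nothing.
It fails at once if the kernel is crushed by more than 0.5 mm (value of joint kernel above 0.0005 m).
It fails at once if the nut is cracked with the fingers instead of the nutcracker (value of joint shell above 0.0015 m and contact force between the fingers and walnut above 1 N).
It fails at once if a handle is squeezed with more than 25 N (contact force between the fingers and cracker above 50 N).
It fails at once if a bystander is pushed more than 30 mm (distance of any of dish, jam, shaker, mug from where it was at the start of the episode above 0.03 m).
It also fails if it takes over 58 s, if anything falls off the work surface, if the arm or the gripper's body presses on something with over 40 N, if the wrist force passes 120 N, or if a joint passes its speed limit or range.

## Working session

There is one attempt and no reset: what is moved stays moved. The work goes in short steps, Python scripts to look and compute and a tool call to move; the robot and the scene stay as the last step left them, time stands still between calls to the robot, and variables do not carry over. Pictures are saved under pics/ and viewed, about 8 in all and at most 12, crops included, and the job is handed in when it is done.

Besides the shell and the picture viewer there is one more tool, called in YAML: its name, and indented under it one key for each argument. apply_moves: Moves the arm, as the interface text tells. Its arguments: {"type":"object","properties":{"targets":{"type":"string"},"squeeze":{"type":"number"}},"required":["targets"]}

```bash
ls; mkdir -p pics
python3 - <<'E'
from station import arm
import cv2,numpy as np
s=arm.state();print({k:np.round(v,3).tolist() for k,v in s.items()})
ims=[]
for n in("scene","top"):
    im=arm.capture(n);cv2.imwrite(f"pics/{n}0.png",im[:,:,::-1]);
    m=arm.camera_model(n);print(n,{k:np.round(v,4).tolist() if not isinstance(v,str) else v for k,v in m.items()})
    for t in("walnut","cracker","dish","jam","shaker","mug"):
        for r in arm.outline_of(t,n)[:2]: print(t,round(r["p"],2),np.round(r["rect"],1).tolist())
print(arm.camera_model("wrist"))
E
```

```text
pics
{'clock': 0.0, 'q': [1.181, 0.379, 1.735, -0.0, 1.028, -0.033], 'dq': [-0.001, 0.001, -0.002, 0.002, -0.001, -0.0], 'joint_torque': [0.005, -76.372, -43.438, 0.065, 0.042, -0.0], 'eef_pos': [0.244, 0.656, 0.238], 'tcp_rot': [-0.557, -3.092, 0.002], 'wrist_force': [0.265, 0.413, 0.336], 'moment': [0.009, -0.002, -0.008], 'opening': 0.091}
scene {'fx': 497.0459, 'fy': 497.0459, 'cx': 282.6167, 'cy': 212.2141, 'world_from_camera': [[0.6804, 0.5587, -0.4742, -0.1197], [-0.7328, 0.5268, -0.4307, -0.6876], [0.0092, 0.6406, 0.7678, 1.2107], [0.0, 0.0, 0.0, 1.0]]}
walnut 0.57 [195.3, 178.8, 10.8, 15.5]
walnut 0.39 [262.2, 216.8, 41.6, 24.3]
cracker 0.92 [267.1, 222.0, 68.1, 54.4]
cracker 0.36 [340.8, 315.5, 60.5, 53.7]
jam 0.94 [260.1, 166.3, 18.3, 34.8]
shaker 0.74 [239.6, 154.1, 14.4, 23.6]
shaker 0.66 [268.4, 221.5, 64.7, 52.0]
mug 0.87 [384.6, 260.1, 47.5, 41.3]
top {'fx': 484.9953, 'fy': 484.9953, 'cx': 283.8013, 'cy': 207.4241, 'world_from_camera': [[0.002, 0.9952, -0.0976, 0.4375], [-1.0, 0.0013, -0.0066, -0.026], [-0.0065, 0.0977, 0.9952, 1.2663], [0.0, 0.0, 0.0, 1.0]]}
walnut 0.47 [165.9, 222.0, 9.6, 17.2]
cracker 0.59 [276.0, 204.2, 53.8, 73.5]
dish 0.57 [420.5, 246.4, 67.8, 64.5]
dish 0.3 [176.4, 158.2, 20.4, 18.0]
jam 0.55 [214.6, 155.6, 28.1, 32.9]
jam 0.29 [178.2, 155.9, 21.2, 16.5]
shaker 0.58 [176.9, 156.5, 19.6, 16.4]
mug 0.71 [418.8, 167.8, 49.1, 36.3]
{'fx': 319.59977251540823, 'fy': 319.59977251540823, 'cx': 279.9500302775533, 'cy': 202.54316669161742, 'mount': array([[ 4.87646477e-04,  9.59302406e-01,  2.82380339e-01,
         8.13811472e-02],
       [ 9.99998733e-01, -8.95732594e-04,  1.31607099e-03,
         2.00132895e-04],
       [ 1.51544734e-03,  2.82379339e-01, -9.59301627e-01,
        -1.46147567e-01],
       [ 0.00000000e+00,  0.00000000e+00,  0.00000000e+00,
         1.00000000e+00]])}
```

```bash
cat > h.py <<'E'
from station import arm
import numpy as np,cv2
from scipy.spatial.transform import Rotation as R
def cam(n):
    m=arm.camera_model(n)
    if n=="wrist":
        s=arm.state();T=np.eye(4);T[:3,:3]=R.from_rotvec(s["tcp_rot"]).as_matrix();T[:3,3]=s["eef_pos"];W=T@m["mount"]
    else: W=m["world_from_camera"]
    return m,np.array(W)
def ray(mW,u,v,z):
    m,W=mW;d=W[:3,:3]@np.array([(u-m["cx"])/m["fx"],-(v-m["cy"])/m["fy"],-1]);o=W[:3,3]
    return o+d*(z-o[2])/d[2]
def proj(mW,p):
    m,W=mW;c=W[:3,:3].T@(np.array(p)-W[:3,3]);return m["cx"]+m["fx"]*c[0]/-c[2],m["cy"]-m["fy"]*c[1]/-c[2]
E
python3 - <<'E'
from h import *
m=cam("top")
for n,u,v,z in(("walnut",165.9,222,.022),("cracker",276,204.2,.014),("dish",420.5,246,.016),("jam",214.6,155.6,.06),("shaker",177,156.5,.06),("mug",418.8,167.8,.06)):print(n,ray(m,u,v,z).round(3))
print(m[0].keys())
a=cv2.imread("pics/top0.png")[110:290,120:480];cv2.imwrite("pics/a.png",cv2.resize(a,(800,400),interpolation=cv2.INTER_CUBIC))
E
```

```text
walnut [0.521 0.286 0.022]
cracker [0.569 0.003 0.014]
dish [ 0.461 -0.369  0.016]
jam [0.687 0.157 0.06 ]
shaker [0.685 0.252 0.06 ]
mug [ 0.656 -0.357  0.06 ]
dict_keys(['fx', 'fy', 'cx', 'cy', 'world_from_camera'])
```

View pics/a.png

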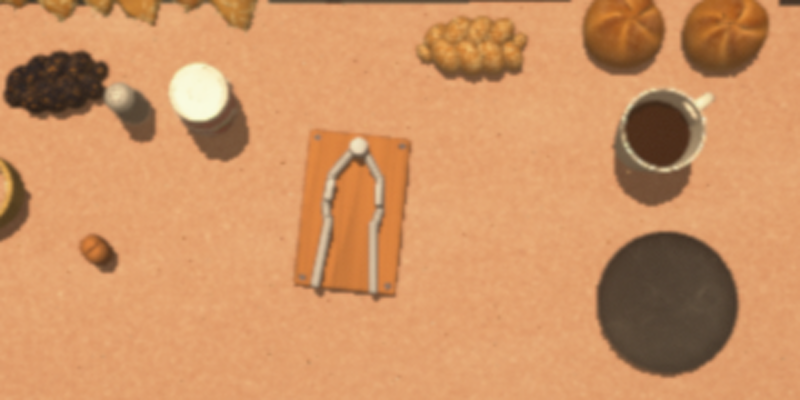

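The top view shows the walnut at crop (95,249), the pin at (358,147) and the cracker turned about -0.1 rad. Next I move above the walnut for a close look.

```bash
cat >> h.py <<'E'
def to(p,yaw=None):
    """tool-frame shift to world p; spin so tool y lies along world yaw (mod pi)"""
    s=arm.state();r=R.from_rotvec(s["tcp_rot"]);d=r.inv().apply(np.array(p)-s["eef_pos"])
    M=r.as_matrix();y=np.arctan2(M[1,1],M[0,1]);sp=None
    if yaw is not None: sp=-((yaw-y+np.pi/2)%np.pi-np.pi/2)
    print("shift",d.round(4),"spin",sp,"tool y yaw",round(y,3),"z",M[:,2].round(3),"q6",s["q"][5].round(3),"clock",s["clock"])
E
python3 -c "
from h import *
to((.52,.29,.20))"
```

```text
shift [-0.386  -0.2467  0.0389] spin None tool y yaw 1.214 z [ 0.  0. -1.] q6 -0.033 clock 0.7
```

apply_moves:
  targets: "100 -.034 -.022 .0035 0;100 -.034 -.022 .0035 0;100 -.034 -.022 .0035 0;100 -.034 -.022 .0035 0;100 -.034 -.022 .0035 0;100 -.034 -.022 .0035 0;100 -.034 -.022 .0035 0;100 -.034 -.022 .0035 0;100 -.034 -.022 .0035 0;100 -.034 -.022 .0035 0;100 -.034 -.022 .0035 0;100 0 0 0 0"

```text
clock: 1.7
eef_pos: [0.5176, 0.2898, 0.2006]
tcp_rot: [0.547, 3.09, 0.009]
wrist_force: [-0.8, 0.4, 1.0]
opening: 0.0914
```

Run:
```python
from h import *
to((.52,.29,.20))
m=cam("wrist");im=arm.capture("wrist")
for r in arm.outline_of("walnut","wrist"):
    print(r["p"],np.round(r["rect"],1),ray(m,*r["rect"][:2],.022).round(4))
cv2.imwrite("pics/w1.png",im[:,:,::-1]); np.save("w1.npy",m[1])
```

```text
shift [-0.0022  0.001   0.0006] spin None tool y yaw 1.22 z [ 0.004  0.005 -1.   ] q6 -0.753 clock 1.7
0.84 [280.9 191.1  37.3  37.5] [0.5203 0.2909 0.022 ]
0.38 [278.7 190.4  19.6  30.7] [0.5188 0.289  0.022 ]
```

View pics/w1.png

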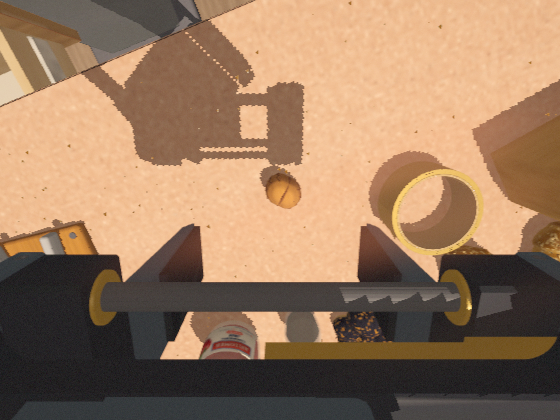

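Walnut is at (283,190) with a tilted seam. I'll go lower to measure the seam direction.

apply_moves:
  targets: "100 -.002 .001 .03 0;100 0 0 .03 0;100 0 0 0 0"

```text
clock: 2.05
eef_pos: [0.5181, 0.2966, 0.1417]
tcp_rot: [0.544, 3.088, 0.015]
wrist_force: [-0.8, -0.1, -0.7]
opening: 0.091
```

Run:
```python
from h import *
m=cam("wrist");im=arm.capture("wrist")
for r in arm.outline_of("walnut","wrist")[:2]:
    print(r["p"],np.round(r["rect"],1),ray(m,*r["rect"][:2],.022).round(4))
c=im[160:260,230:340];cv2.imwrite("pics/w2.png",cv2.resize(c,(770,700)[0:1]+(700,) if 0 else (660,600),interpolation=cv2.INTER_CUBIC)[:,:,::-1]); np.save("w2.npy",m[1])
```

```text
0.65 [274.8 209.3  42.3  43.2] [0.5203 0.2923 0.022 ]
```

View pics/w2.png

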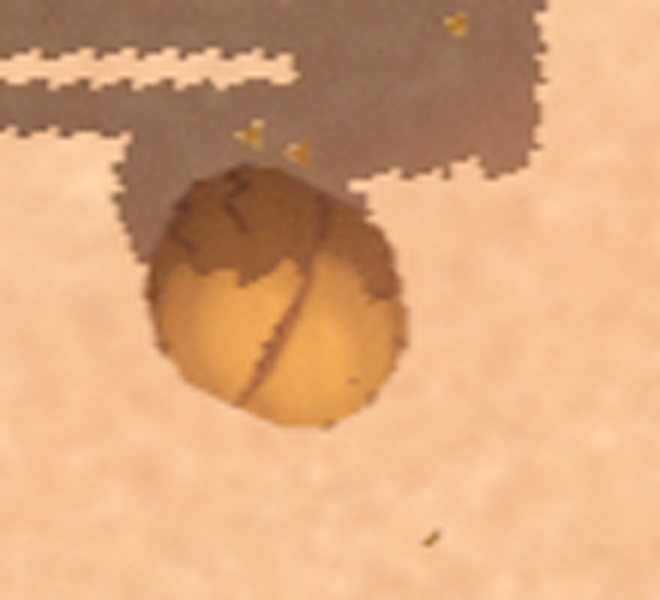

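Run:
```python
from h import *
m=(arm.camera_model("wrist"),np.load("w2.npy"))
f=lambda x,y,z:ray(m,230+x/6,160+y/6,z)
a=f(322,200,.034);b=f(240,403,.034);c=f(295,285,.044);print(a,b,c)
for p in((150,290),(405,320),(255,165),(305,427)):print(f(*p,.022))
yaw=np.arctan2(*(a-b)[[1,0]]);print("yaw",yaw)
to(((.5203+.0),.2915,.06),yaw)
```

```text
[0.50625191 0.3052562  0.034     ] [0.53018847 0.28435112 0.034     ] [0.51344748 0.29863292 0.044     ]
[0.51350664 0.27636948 0.022     ]
[0.53060037 0.30965298 0.022     ]
[0.50122497 0.2971777  0.022     ]
[0.54132527 0.29023197 0.022     ]
yaw 2.4236959064745505
shift [-0.0019 -0.0066  0.0856] spin -1.2013208848149457 tool y yaw 1.222 z [ 0.011  0.01  -1.   ] q6 -0.747 clock 2.15
```

apply_moves:
  targets: "100 0 0 0 .12;100 0 0 0 .12;100 0 0 0 .12;100 0 0 0 .12;100 0 0 0 .12;100 0 0 0 .12;100 0 0 0 .12;100 0 0 0 .12;100 0 0 0 .12;100 0 0 0 .12;100 0 0 0 .12;100 0 0 0 .12"

```text
clock: 3.15
eef_pos: [0.523, 0.3108, 0.172]
tcp_rot: [2.497, 1.903, 0.062]
wrist_force: [-0.3, -0.2, -0.1]
opening: 0.0912
```

apply_moves:
  targets: "100 0 0 0 .12;100 0 0 0 .12;100 0 0 0 .12;100 0 0 0 .12;100 0 0 0 0"

```text
clock: 3.57
eef_pos: [0.5242, 0.3164, 0.184]
tcp_rot: [-2.885, -1.215, -0.078]
wrist_force: [-1.1, 1.3, -0.3]
opening: 0.0912
```

Run:
```python
from h import *
to((.52,.2935,.11),2.4237)
m=cam("wrist");im=arm.capture("wrist")
for r in arm.outline_of("walnut","wrist")[:2]:
    u,v=r["rect"][:2]
    print(r["p"],np.round(r["rect"],1),ray(m,u,v,.022).round(4))
u,v=proj(m,(.52,.2935,.022));print(u,v);x0=int(u)-50;y0=int(v)-45;print(x0,y0)
cv2.imwrite("pics/w3.png",cv2.resize(im[y0:y0+90,x0:x0+100],(600,540),interpolation=cv2.INTER_CUBIC)[:,:,::-1]); np.save("w3.npy",m[1])
```

```text
shift [-0.023   0.0122  0.0731] spin -0.05571930048634677 tool y yaw -0.774 z [ 0.042  0.029 -0.999] q6 1.272 clock 3.5667
0.58 [290.5 219.3  30.3  43.3] [0.5178 0.2935 0.022 ]
292.10751997698287 217.86258698425763
242 172
```

View pics/w3.png

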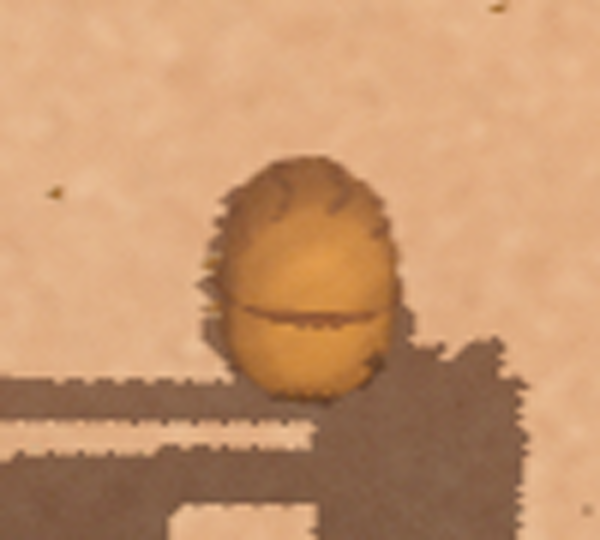

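Seam is nearly along the tool's y (ends at (240,305) and (390,312)). The spin left a 0.05 rad tilt and a rise, so I approach in stages.

apply_moves:
  targets: "100 -.011 .006 .02 -.025;100 -.011 .006 .03 -.025;100 0 0 .035 0;100 0 0 0 0"

```text
clock: 4.0
eef_pos: [0.5239, 0.2965, 0.101]
tcp_rot: [-2.833, -1.335, -0.093]
wrist_force: [-1.7, -1.0, -1.4]
opening: 0.0911
```

Run:
```python
from h import *
print(arm.state()["eef_pos"])
m=cam("wrist");im=arm.capture("wrist")
for r in arm.outline_of("walnut","wrist")[:2]:
    u,v=r["rect"][:2]
    p=ray(m,u,v,.022);print(r["p"],np.round(r["rect"],1),p.round(4))
to((.519,.2935,.043),2.4237)
cv2.imwrite("pics/w4.png",im[:,:,::-1])
```

```text
[0.5239156  0.29650081 0.10099117]
0.81 [277.1 231.8  39.1  59.8] [0.5191 0.2938 0.022 ]
shift [-0.0118 -0.004   0.0621] spin 0.02562880573972315 tool y yaw -0.692 z [ 0.054  0.035 -0.998] q6 1.157 clock 4.1
```

apply_moves:
  targets: "100 -.012 -.004 .022 .025;100 0 0 .025 0;100 0 0 .012 0;100 0 0 0 0"

```text
clock: 4.43
eef_pos: [0.5239, 0.297, 0.0544]
tcp_rot: [-2.844, -1.304, -0.119]
wrist_force: [-0.8, -0.3, -0.6]
opening: 0.091
```

Run:
```python
from h import *
print(arm.state()["eef_pos"])
to((.519,.2935,.043),2.4237)
```

```text
[0.52392536 0.29703105 0.05442542]
shift [-0.0067 -0.0017  0.0109] spin 0.006106588121786771 tool y yaw -0.712 z [ 0.065  0.041 -0.997] q6 1.175 clock 4.4333
```

apply_moves:
  targets: "100 -.006 -.001 .011 0;100 -.001 0 0 0;60 0 0 0 0;30 0 0 0 0;10 0 0 0 0;10 0 0 0 0;10 0 0 0 0;10 0 0 0 0"
  squeeze: 8

```text
clock: 5.1
eef_pos: [0.5226, 0.2948, 0.0492]
tcp_rot: [-2.842, -1.308, -0.132]
wrist_force: [0.3, 0.2, -0.1]
opening: 0.0542
```

Run:
```python
from h import *
to((.519,.2935,.043),2.4237)
s=arm.state();print(s["opening"],s["eef_pos"])
```

```text
shift [-0.0038 -0.002   0.0059] spin 0.00858224928495055 tool y yaw -0.709 z [ 0.072  0.045 -0.996] q6 1.169 clock 5.1
0.05420410039454476 [0.52256683 0.2947524  0.04918707]
```

apply_moves:
  targets: "45 -.003 0 .008 0;10 -.001 0 .001 0;10 0 0 0 0;10 0 0 0 0;10 0 0 0 0;10 0 0 0 0"
  squeeze: 8

```text
clock: 5.6
eef_pos: [0.5205, 0.2919, 0.039]
tcp_rot: [-2.842, -1.308, -0.132]
wrist_force: [-0.4, 0.0, 1.4]
opening: 0.03
```

Run:
```python
from h import *
to((.519,.2935,.043),2.4237)
s=arm.state();print(s["opening"],s["eef_pos"])
```

```text
shift [ 0.0005 -0.0021 -0.004 ] spin 0.008485865411629767 tool y yaw -0.709 z [ 0.072  0.045 -0.996] q6 1.165 clock 5.6
0.03004687083540453 [0.52054501 0.29192539 0.03903838]
```

apply_moves:
  targets: "45 0 0 0 0;45 0 0 0 0;45 0 0 0 0;45 0 -.002 -.004 0;45 0 0 0 0;10 0 0 0 0;10 0 0 0 0;10 0 0 0 0;10 0 0 0 0"
  squeeze: 10

```text
clock: 6.35
eef_pos: [0.5185, 0.2932, 0.0435]
tcp_rot: [-2.842, -1.308, -0.132]
wrist_force: [-0.1, -0.4, -0.4]
opening: 0.0293
```

Run:
```python
from h import *
to((.519,.2935,.043),2.4237)
s=arm.state();print(s["opening"],s["eef_pos"])
```

```text
shift [0.0005 0.0002 0.0005] spin 0.0086609801095765 tool y yaw -0.709 z [ 0.072  0.045 -0.996] q6 1.169 clock 6.35
0.029347619994352172 [0.51849395 0.29319735 0.04346477]
```

apply_moves:
  targets: "10 0 0 -.03 0;10 0 0 -.04 0;10 0 0 -.03 0;10 0 0 0 0"

```text
clock: 6.68
eef_pos: [0.5095, 0.2877, 0.1439]
tcp_rot: [-2.843, -1.308, -0.122]
wrist_force: [1.4, 0.2, 1.1]
opening: 0.0296
```

Run:
```python
from h import *
m=cam("top")
c=[ray(m,*p,.014) for p in((260.4,168.5),(304.5,172.1),(253.2,238.7),(298.2,243.2))]
pin=ray(m,281.1,176.2,.045);print(np.round(c,4),pin)
d=(c[0]+c[1]-c[2]-c[3])/2;yaw=np.arctan2(d[1],d[0]);ctr=sum(c)/4
print("len",np.linalg.norm(d[:2]),"yaw",yaw,"ctr",ctr)
u=np.array([np.cos(yaw),np.sin(yaw)]);print("pin from ctr",ctr[:2]+u*.0725,"jaw",ctr[:2]+u*.0175,"grip",ctr[:2]-u*.0475)
s=arm.state();print(s["opening"],s["eef_pos"])
j=ctr[:2]+u*.0175
to((*j,.16),yaw)
```

```text
[[ 0.6626  0.0438  0.014 ]
 [ 0.6531 -0.0715  0.014 ]
 [ 0.4792  0.0611  0.014 ]
 [ 0.4678 -0.0549  0.014 ]] [ 0.63717669 -0.01081036  0.045     ]
len 0.18514467790154152 yaw -0.09189434910285406 ctr [ 0.5656673 -0.0053817  0.014    ]
pin from ctr [ 0.6378614  -0.01203467] jaw [ 0.58309346 -0.00698759] grip [ 0.51836771 -0.00102286]
0.029637634732925786 [0.50950428 0.28771444 0.14391131]
shift [-0.1745  0.2481 -0.0234] spin -0.6172005958994582 tool y yaw -0.709 z [ 0.066  0.042 -0.997] q6 1.172 clock 6.6833
```

apply_moves:
  targets: "10 -.021 .031 -.003 0;10 -.021 .031 -.003 0;10 -.021 .031 -.003 0;10 -.021 .031 -.003 0;10 -.021 .031 -.003 0;10 -.021 .031 -.003 0;10 -.021 .031 -.003 0;10 -.021 .028 -.003 0;10 0 0 0 0"

```text
clock: 7.43
eef_pos: [0.5885, -0.0106, 0.1613]
tcp_rot: [-2.838, -1.317, -0.13]
wrist_force: [0.2, -0.5, -0.2]
opening: 0.0298
```

apply_moves:
  targets: "10 0 0 0 -.1;10 0 0 0 -.1;10 0 0 0 -.1;10 0 0 0 -.1;10 0 0 0 -.1;10 0 0 0 -.1;10 0 0 0 0"

```text
clock: 8.02
eef_pos: [0.5871, -0.0136, 0.1567]
tcp_rot: [2.297, 2.12, 0.124]
wrist_force: [-0.4, -0.5, -0.6]
opening: 0.0297
```

Run:
```python
from h import *
s=arm.state();print(s["opening"],s["eef_pos"])
m=cam("wrist");im=arm.capture("wrist");cv2.imwrite("pics/w5.png",im[:,:,::-1]);np.save("w5.npy",m[1])
to((.5831,-.007,.11),-.092)
print("proj pin",proj(m,(.6375,-.0115,.045)),"jaw",proj(m,(.583,-.007,.014)))
for p in((.6626,.0438),(.6531,-.0715),(.4792,.0611),(.4678,-.0549)):print(np.round(proj(m,(*p,.014)),0))
```

```text
0.02969995164552857 [ 0.58713943 -0.01359492  0.1566874 ]
shift [ 0.0039 -0.0075  0.0465] spin 0.00435148901083493 tool y yaw -0.088 z [ 0.067  0.044 -0.997] q6 -0.048 clock 8.0667
proj pin (np.float64(331.5768490727802), np.float64(205.72274100986937)) jaw (np.float64(266.6733029843603), np.float64(198.45667596706343))
[349. 136.]
[343. 255.]
[141. 134.]
[151. 258.]
```

View pics/w5.png

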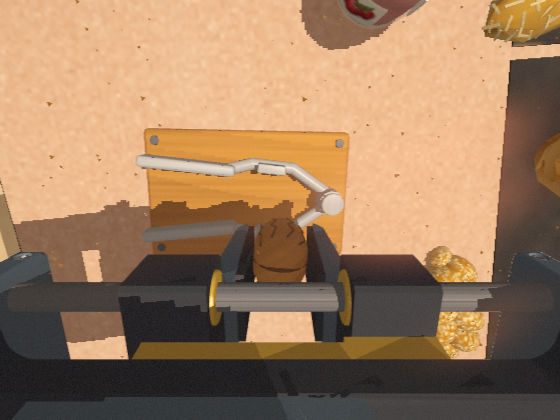

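Pin seen at (330,202) against a predicted (331,206), and the board corner within 5 px, so the pose agrees to about 3 mm. The nut seam sits at the TCP plane (283,271). Now descending.

apply_moves:
  targets: "10 .005 -.007 .02 .004;10 0 0 .025 0;10 0 0 0 0"

```text
clock: 8.32
eef_pos: [0.5843, -0.0056, 0.1109]
tcp_rot: [2.319, 2.093, 0.127]
wrist_force: [-0.7, 0.5, -1.1]
opening: 0.0299
```

Run:
```python
from h import *
to((.5835,-.0055,.085),-.092)
print(arm.state()["eef_pos"])
```

```text
shift [-0.0013 -0.0025  0.0258] spin -0.011962780742935664 tool y yaw -0.104 z [ 0.07   0.043 -0.997] q6 -0.028 clock 8.3167
[ 0.58426644 -0.00558021  0.1109469 ]
```

apply_moves:
  targets: "10 -.001 -.003 .022 -.01;10 0 0 0 0"

```text
clock: 8.48
eef_pos: [0.5825, -0.005, 0.0885]
tcp_rot: [2.315, 2.099, 0.125]
wrist_force: [-1.6, 0.2, -2.1]
opening: 0.0296
```

Run:
```python
from h import *
m=cam("wrist");im=arm.capture("wrist");cv2.imwrite("pics/w6.png",im[150:330,150:410][:,:,::-1].repeat(3,0).repeat(3,1))
np.save("w6.npy",m[1])
to((.5835,-.0055,.060),-.092)
print(arm.state()["eef_pos"])
for p in((.6626,.0438),(.6531,-.0715),(.6375,-.0115)):print(np.round(proj(m,(*p,.014)),0))
```

```text
shift [-0.002  -0.0027  0.0307] spin -0.007651075319602407 tool y yaw -0.1 z [ 0.071  0.043 -0.997] q6 -0.036 clock 8.5333
[ 0.58422805 -0.00514865  0.09083048]
[380. 149.]
[372. 297.]
[349. 227.]
```

View pics/w6.png

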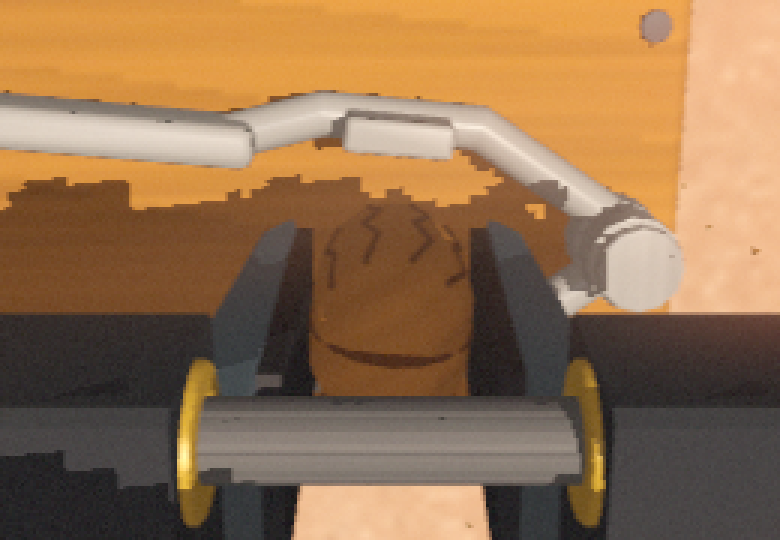

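Run:
```python
from h import *
m=(arm.camera_model("wrist"),np.load("w6.npy"))
print("cam",m[1][:3,3])
yaw=-.092;ux=np.array([np.cos(yaw),np.sin(yaw)]);uy=np.array([-ux[1],ux[0]])
f=lambda x,y,z:ray(m,150+x/3,150+y/3,z)
for n,x,y,z in(("jawL",345,158,.038),("jawR",453,158,.038),("jawLtop",345,120,.038),("pin",645,262,.045),("corner",690,-2,.014),("seam",392,358,.0915),("seamL",313,325,.08),("seamR",470,345,.08)):
    p=f(x,y,z);d=p[:2]-[.6375,-.0115];print(n,p.round(4),"cracker",(d@ux).round(4),(d@uy).round(4))
```

```text
cam [0.57893311 0.06880297 0.2381385 ]
jawL [0.5773 0.0203 0.038 ] cracker -0.0628 0.0261
jawR [0.6005 0.0176 0.038 ] cracker -0.0395 0.0256
jawLtop [0.5783 0.0285 0.038 ] cracker -0.0627 0.0344
pin [ 0.6395 -0.0086  0.045 ] cracker 0.0018 0.0031
corner [0.6624 0.0438 0.014 ] cracker 0.0197 0.0574
seam [ 0.5818 -0.0016  0.0915] cracker -0.0564 0.0047
seamL [0.5687 0.0009 0.08  ] cracker -0.0696 0.0061
seamR [ 0.5962 -0.0064  0.08  ] cracker -0.0416 0.0013
```

apply_moves:
  targets: "10 -.003 -.001 .013 -.06;10 0 -.001 .010 0;10 0 0 0 0"

```text
clock: 8.78
eef_pos: [0.5862, -0.0072, 0.0714]
tcp_rot: [2.251, 2.157, 0.132]
wrist_force: [-1.4, 0.1, -1.4]
opening: 0.0297
```

Run:
```python
from h import *
to((.5855,-.0075,.059),-.03)
print(arm.state()["eef_pos"])
```

```text
shift [-0.0009 -0.0016  0.0123] spin -0.014155328653754351 tool y yaw -0.044 z [ 0.076  0.043 -0.996] q6 -0.101 clock 8.7833
[ 0.58621297 -0.00719152  0.07139448]
```

apply_moves:
  targets: "10 -.001 -.002 .007 0;10 0 0 .004 0;10 0 0 .002 0;10 0 0 0 0"

```text
clock: 9.12
eef_pos: [0.5868, -0.0076, 0.0601]
tcp_rot: [2.256, 2.149, 0.135]
wrist_force: [-0.1, -0.2, 0.0]
opening: 0.0295
```

Run:
```python
from h import *
to((.5855,-.0075,.058),-.03)
s=arm.state();print(s["eef_pos"],s["wrist_force"])
```

```text
shift [-0.0001 -0.0014  0.002 ] spin -0.020166743544088206 tool y yaw -0.05 z [ 0.079  0.043 -0.996] q6 -0.1 clock 9.1167
[ 0.58678321 -0.00758193  0.06010809] [-0.11919089 -0.16847742  0.01298608]
```

Down 2 mm more, feeling for contact.

apply_moves:
  targets: "10 0 -.001 .0015 0;10 0 0 .001 0;10 0 0 0 0"

```text
clock: 9.37
eef_pos: [0.5863, -0.0074, 0.058]
tcp_rot: [2.256, 2.148, 0.136]
wrist_force: [-0.1, 0.1, 0.6]
opening: 0.0298
```

Run:
```python
from h import *
to((.5855,-.0075,.058),-.03)
s=arm.state();print(s["eef_pos"],s["wrist_force"])
```

```text
shift [-0.0002 -0.0008 -0.0001] spin -0.021128010079471515 tool y yaw -0.051 z [ 0.079  0.043 -0.996] q6 -0.099 clock 9.3667
[ 0.58631882 -0.00738594  0.05798479] [-0.07097142  0.06097776  0.57175108]
```

apply_moves:
  targets: "36 0 0 0 0;40 0 0 0 0;48 0 0 0 0;48 0 0 0 0;48 0 0 0 0"

```text
clock: 9.78
eef_pos: [0.5867, -0.0074, 0.0585]
tcp_rot: [2.256, 2.147, 0.137]
wrist_force: [-0.1, 0.0, 0.0]
opening: 0.0436
```

apply_moves:
  targets: "48 0 0 -.008 0;48 0 0 -.015 0;48 0 0 -.03 0;48 0 0 -.04 0;48 0 0 -.03 0;48 0 0 0 0"

```text
clock: 10.28
eef_pos: [0.5749, -0.0129, 0.1864]
tcp_rot: [2.259, 2.149, 0.132]
wrist_force: [0.1, -0.1, 0.8]
opening: 0.0438
```

Run:
```python
from h import *
m=cam("wrist");im=arm.capture("wrist");cv2.imwrite("pics/w7.png",im[:,:,::-1]);np.save("w7.npy",m[1])
im=arm.capture("top");cv2.imwrite("pics/t7.png",im[:,:,::-1])
c=arm.capture("scene");cv2.imwrite("pics/s7.png",c[:,:,::-1])
for k in("wrist","top","scene"):
  for r in arm.outline_of("walnut",k)[:2]:
    mm=m if k=="wrist" else cam(k);print(k,r["p"],np.round(r["rect"],1),ray(mm,*r["rect"][:2],.036).round(4))
s=arm.state();print(s["eef_pos"],s["wrist_force"],s["opening"]);to((.5,0,.16),-.092+np.pi/2)
a=cv2.imread("pics/w7.png")[130:300,180:400];b=cv2.imread("pics/s7.png")[180:260,210:330]
A=cv2.resize(a,(600,464));B=cv2.resize(b,(600,400),interpolation=cv2.INTER_CUBIC)
cv2.imwrite("pics/v7.png",cv2.resize(np.vstack([A,B]),(417,600)) if 0 else np.hstack([cv2.resize(a,(440,340),interpolation=cv2.INTER_CUBIC),cv2.resize(b,(360,240)).repeat(1,0) if 0 else cv2.copyMakeBorder(cv2.resize(b,(360,240),interpolation=cv2.INTER_CUBIC),0,100,0,0,0)]))
```

```text
wrist 0.87 [281.  196.4  30.4  41.9] [ 0.586  -0.0074  0.036 ]
scene 0.46 [276.6 214.1   9.7  11.1] [ 0.5877 -0.0203  0.036 ]
[ 0.57206216 -0.01242802  0.17909398] [ 0.72345519  0.91289793 -0.07057506] 0.04368398267811139
shift [ 0.008  -0.0737  0.0148] spin -1.5300139078069854 tool y yaw -0.051 z [ 0.066  0.044 -0.997] q6 -0.081 clock 10.5833
```

View pics/v7.png

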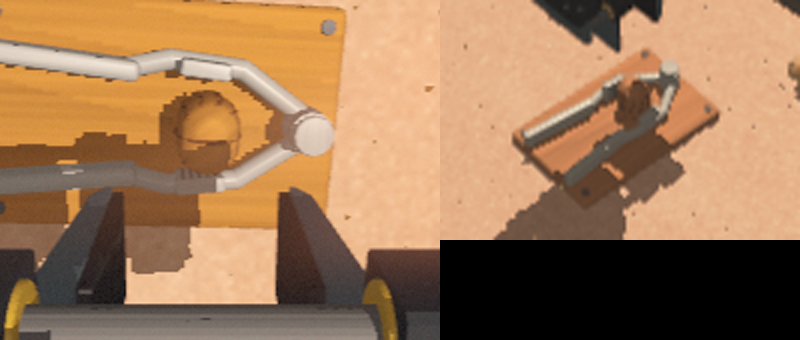

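The nut stands upright between the jaws (left crop, nut at (209,130), jaw at column 207). Next I turn the gripper for the handles.

apply_moves:
  targets: "100 0 0 0 -.11;100 0 0 0 -.11;100 0 0 0 -.11;100 0 0 0 -.11;100 0 0 0 -.11;100 0 0 0 -.11;100 0 0 0 -.11;100 0 0 0 0"
  squeeze: 3

```text
clock: 11.25
eef_pos: [0.5674, -0.0117, 0.1682]
tcp_rot: [1.233, 2.859, 0.095]
wrist_force: [-0.2, 0.1, 0.4]
opening: 0.0909
```

Run:
```python
from h import *
s=arm.state();print(s["eef_pos"],s["wrist_force"],s["opening"]);to((.519,0,.16),-.092+np.pi/2)
```

```text
[ 0.56741379 -0.01172306  0.16824076] [-0.23380222  0.06638627  0.35387172] 0.09088598488635485
shift [ 0.0418 -0.0276  0.0064] spin -0.7221797469254416 tool y yaw 0.757 z [ 0.049  0.045 -0.998] q6 -0.888 clock 11.25
```

Tilt is shrinking with the negative spin, so I continue.

apply_moves:
  targets: "100 .01 -.007 0 -.103;100 .01 -.007 0 -.103;100 .01 -.007 0 -.103;100 .01 -.007 0 -.103;100 0 0 0 -.103;100 0 0 0 -.103;100 0 0 0 -.103;100 0 0 0 0"

```text
clock: 11.92
eef_pos: [0.513, -0.0084, 0.1584]
tcp_rot: [0.142, 3.104, 0.075]
wrist_force: [-0.1, -0.1, -0.3]
opening: 0.0911
```

Run:
```python
from h import *
s=arm.state();print(s["eef_pos"],s["wrist_force"],s["opening"]);to((.519,-.0005,.1),-.092+np.pi/2)
m=cam("wrist");im=arm.capture("wrist");cv2.imwrite("pics/w8.png",im[:,:,::-1]);np.save("w8.npy",m[1])
yaw=-.092;P=np.array([.6375,-.0115]);ux=np.array([np.cos(yaw),np.sin(yaw)]);uy=np.array([-ux[1],ux[0]])
for a in(-.12,-.15,-.165):
  for y in(.034,-.034):print(a,y,np.round(proj(m,(*(P+a*ux+y*uy),.035)),0))
```

```text
[ 0.51304624 -0.00843061  0.15839281] [-0.07968471 -0.09336568 -0.25259851] 0.09105557151002627
shift [-0.0034  0.0055  0.0589] spin 0.0013407181269378121 tool y yaw 1.48 z [ 0.036  0.046 -0.998] q6 -1.617 clock 11.9167
-0.12 0.034 [321. 205.]
-0.12 -0.034 [244. 206.]
-0.15 0.034 [322. 171.]
-0.15 -0.034 [242. 172.]
-0.165 0.034 [323. 154.]
-0.165 -0.034 [242. 154.]
```

View pics/w8.png

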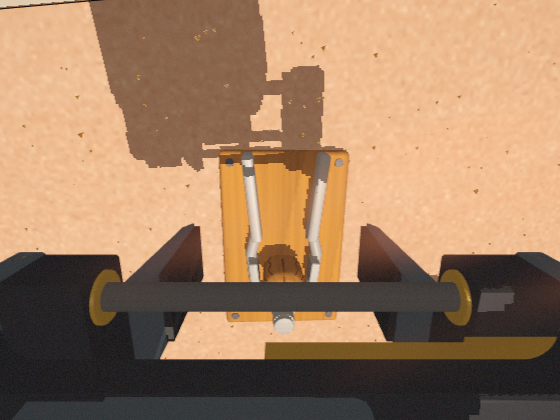

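Handles' outer edges are at columns 247 and 322 at the squeeze row, about 2 mm left of (+y) the prediction. Descending there.

apply_moves:
  targets: "100 -.002 .006 .025 0;100 0 0 .03 0;100 0 0 0 0"

```text
clock: 12.22
eef_pos: [0.5187, 0.0, 0.1027]
tcp_rot: [0.181, 3.1, 0.075]
wrist_force: [-1.4, 0.1, -1.4]
opening: 0.0911
```

Run:
```python
from h import *
s=arm.state();print(s["eef_pos"],s["wrist_force"],s["opening"]);to((.518,.0005,.044),-.092+np.pi/2)
m=cam("wrist");im=arm.capture("wrist");cv2.imwrite("pics/w9.png",im[120:300,160:400][:,:,::-1].repeat(3,0).repeat(3,1));np.save("w9.npy",m[1])
```

```text
[5.18715089e-01 1.78661032e-05 1.02678765e-01] [-1.40895566  0.10974322 -1.35450666] 0.09108616061813697
shift [ 0.0027 -0.0026  0.0586] spin -0.023544141064826274 tool y yaw 1.455 z [ 0.038  0.046 -0.998] q6 -1.587 clock 12.2167
```

View pics/w9.png

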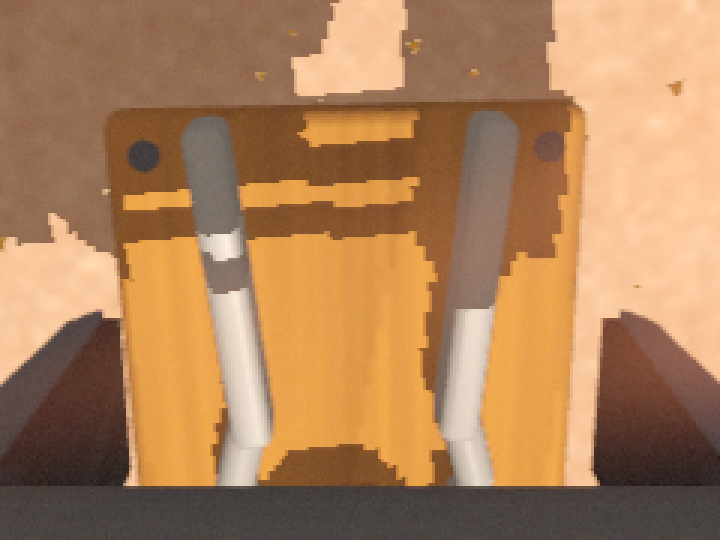

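apply_moves:
  targets: "100 .002 -.001 .02 -.02;100 0 0 .02 0;100 0 0 0 0"

```text
clock: 12.52
eef_pos: [0.5211, 0.0007, 0.0671]
tcp_rot: [0.163, 3.097, 0.075]
wrist_force: [-1.2, 0.3, 0.6]
opening: 0.0912
```

Run:
```python
from h import *
s=arm.state();print(s["eef_pos"],s["wrist_force"],s["opening"]);to((.518,.0015,.044),-.092+np.pi/2)
```

```text
[0.52107205 0.00074368 0.06714535] [-1.20603572  0.32236013  0.62527392] 0.09119289895357956
shift [ 0.004  -0.0007  0.023 ] spin -0.012203147793211189 tool y yaw 1.467 z [ 0.042  0.046 -0.998] q6 -1.608 clock 12.5167
```

apply_moves:
  targets: "100 .004 -.001 .012 -.01;100 0 0 .007 0;100 0 0 .002 0;100 0 0 0 0"

```text
clock: 12.85
eef_pos: [0.5204, 0.0007, 0.0504]
tcp_rot: [0.159, 3.094, 0.075]
wrist_force: [-0.1, -0.1, -0.1]
opening: 0.0912
```

Run:
```python
from h import *
s=arm.state();print(s["eef_pos"],s["wrist_force"],s["opening"]);to((.518,.0015,.044),-.092+np.pi/2)
```

```text
[0.52042866 0.00072615 0.05044157] [-0.11849192 -0.08291405 -0.06025056] 0.09117581888435944
shift [0.0027 0.0002 0.0064] spin -0.00986822709135482 tool y yaw 1.469 z [ 0.045  0.046 -0.998] q6 -1.617 clock 12.85
```

apply_moves:
  targets: "100 .002 0 .005 -.01;90 0 0 .002 0;84 0 0 0 0;80 0 0 0 0;78 0 0 0 0;78 0 0 0 0"
  squeeze: 4

```text
clock: 13.35
eef_pos: [0.5207, 0.0011, 0.046]
tcp_rot: [0.145, 3.091, 0.075]
wrist_force: [-0.4, -0.2, -0.0]
opening: 0.0714
```

Run:
```python
from h import *
s=arm.state();print(s["eef_pos"],s["wrist_force"],s["opening"]);to((.518,.0015,.044),-.092+np.pi/2)
```

```text
[0.52067915 0.00114335 0.04601156] [-0.42294432 -0.16048811 -0.01471869] 0.07141447982962744
shift [0.0028 0.     0.0019] spin -0.0007246331221284485 tool y yaw 1.478 z [ 0.048  0.046 -0.998] q6 -1.628 clock 13.35
```

apply_moves:
  targets: "77 .002 0 .002 0;76 0 0 0 0;75 0 0 0 0;74 0 0 0 0;73 0 0 0 0;72 0 0 0 0;71 0 0 0 0;70 0 0 0 0;70 0 0 0 0"
  squeeze: 4

```text
clock: 14.1
eef_pos: [0.5184, 0.0015, 0.0438]
tcp_rot: [0.145, 3.091, 0.075]
wrist_force: [-0.3, 1.1, -0.1]
opening: 0.0637
```

Run:
```python
from h import *
s=arm.state();print(s["eef_pos"],s["wrist_force"],s["opening"],s["moment"]);to((.518,.0015,.044),-.092+np.pi/2)
```

```text
[0.51843554 0.00146615 0.04378558] [-0.27526187  1.1351601  -0.07745446] 0.06371810087477472 [ 0.02071702  0.11232379 -0.00625337]
shift [ 0.0004  0.     -0.0002] spin -0.0009269098694166811 tool y yaw 1.478 z [ 0.048  0.046 -0.998] q6 -1.628 clock 14.1
```

apply_moves:
  targets: "70 0 .002 0 0;69 0 0 0 0;68 0 0 0 0;67 0 0 0 0;66 0 0 0 0;66 0 0 0 0"

```text
clock: 14.6
eef_pos: [0.5185, 0.0037, 0.0438]
tcp_rot: [0.145, 3.092, 0.075]
wrist_force: [0.2, 0.3, -0.5]
opening: 0.0602
```

Run:
```python
from h import *
s=arm.state();print(s["eef_pos"],s["wrist_force"],s["opening"],s["moment"]);to((.518,.0015,.044),-.092+np.pi/2)
```

```text
[0.51850743 0.00370944 0.04384462] [ 0.1868245   0.34325496 -0.53580328] 0.06022636325112065 [-0.05746079  0.08659277  0.02241592]
shift [ 0.0003 -0.0022 -0.0003] spin -0.0007945683894474698 tool y yaw 1.478 z [ 0.048  0.046 -0.998] q6 -1.623 clock 14.6
```

apply_moves:
  targets: "65 0 0 0 0;64 0 0 0 0;63 0 0 0 0;62 0 0 0 0;61 0 0 0 0;60 0 0 0 0;59 0 0 0 0;58 0 0 0 0;57 0 0 0 0;56 0 0 0 0;56 0 0 0 0;56 0 0 0 0"

```text
clock: 15.6
eef_pos: [0.518, 0.0036, 0.0437]
tcp_rot: [0.145, 3.093, 0.075]
wrist_force: [-0.2, -1.1, 0.0]
opening: 0.051
```

Run:
```python
from h import *
s=arm.state();print(s["eef_pos"],s["wrist_force"],s["opening"],s["opening"]/.0912,s["moment"]);to((.518,.0015,.044),-.092+np.pi/2)
```

```text
[0.51802376 0.00364563 0.04366944] [-0.17407014 -1.07969115  0.03713387] 0.05097718398008188 0.5589603506587925 [-0.10143626  0.2371389  -0.03648753]
shift [-0.0002 -0.0021 -0.0004] spin -0.0009202722712551292 tool y yaw 1.478 z [ 0.047  0.046 -0.998] q6 -1.623 clock 15.6
```

apply_moves:
  targets: "55 0 0 0 0;54 0 0 0 0;53 0 0 0 0;52 0 0 0 0;51 0 0 0 0;50 0 0 0 0;49 0 0 0 0;49 0 0 0 0;49 0 0 0 0"

```text
clock: 16.35
eef_pos: [0.5176, 0.0036, 0.0436]
tcp_rot: [0.146, 3.093, 0.075]
wrist_force: [-1.3, -0.9, 0.9]
opening: 0.0446
```

Run:
```python
from h import *
s=arm.state();print(s["eef_pos"],s["wrist_force"],s["opening"],s["opening"]/.0912,s["moment"]);to((.518,.0015,.044),-.092+np.pi/2)
m=cam("wrist");im=arm.capture("wrist");cv2.imwrite("pics/w10.png",im[150:300,200:360][:,:,::-1].repeat(4,0).repeat(4,1))
```

```text
[0.51764254 0.00361884 0.04357001] [-1.28783438 -0.92521706  0.87551776] 0.0446381791879629 0.48945371916625985 [-0.15396599  0.3320586  -0.04510785]
shift [-0.0006 -0.0021 -0.0005] spin -0.0011376261125404241 tool y yaw 1.478 z [ 0.046  0.046 -0.998] q6 -1.623 clock 16.35
```

View pics/w10.png

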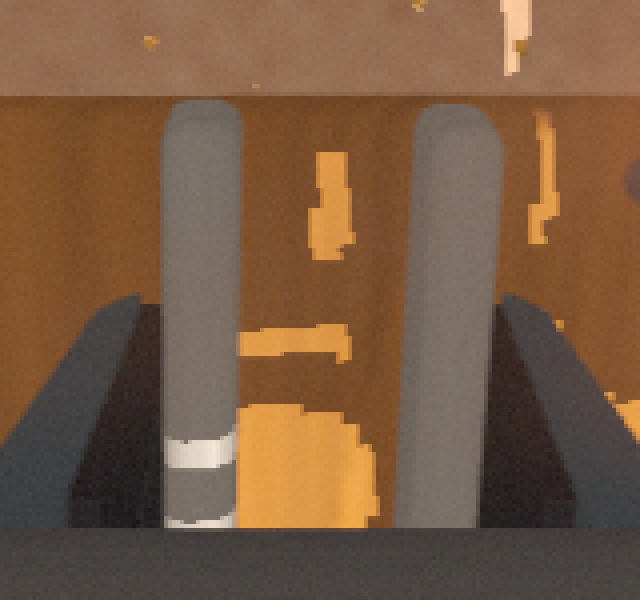

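The image-left (right) lever has closed more than the other, so I re-centre 2 mm toward -y and keep closing gently.

apply_moves:
  targets: "49 0 -.001 0 0;49 0 -.001 0 0;49 0 0 0 0;48 0 0 0 0;47 0 0 0 0;46 0 0 0 0;45 0 0 0 0;45 0 0 0 0"

```text
clock: 17.07
eef_pos: [0.5176, 0.0014, 0.0435]
tcp_rot: [0.146, 3.093, 0.075]
wrist_force: [-2.2, -0.6, 0.2]
opening: 0.0429
```

Run:
```python
from h import *
s=arm.state();print(s["eef_pos"],s["wrist_force"],s["opening"],s["opening"]/.0912,s["moment"])
```

```text
[0.51755947 0.0014221  0.04351625] [-2.15384795 -0.60692732  0.16903151] 0.042893880829017246 0.47032764066904875 [-0.06304131  0.30774124  0.02569935]
```

apply_moves:
  targets: "45 0 0 0 0;45 0 0 0 0;45 0 0 0 0"
  squeeze: 5

```text
clock: 17.32
eef_pos: [0.5175, 0.0014, 0.0435]
tcp_rot: [0.146, 3.093, 0.075]
wrist_force: [-1.2, -0.8, 0.2]
opening: 0.0423
```

apply_moves:
  targets: "45 0 0 0 0;45 0 0 0 0;45 0 0 0 0"
  squeeze: 6

```text
clock: 17.57
eef_pos: [0.5175, 0.0014, 0.0436]
tcp_rot: [0.145, 3.093, 0.075]
wrist_force: [-1.5, -1.5, 0.7]
opening: 0.0415
```

apply_moves:
  targets: "44 0 0 0 0;44 0 0 0 0;44 0 0 0 0"
  squeeze: 7

```text
clock: 17.82
eef_pos: [0.5174, 0.0014, 0.0435]
tcp_rot: [0.146, 3.093, 0.075]
wrist_force: [-0.7, 0.5, 0.4]
opening: 0.0401
```

apply_moves:
  targets: "44 0 0 0 0;44 0 0 0 0;44 0 0 0 0"
  squeeze: 4

```text
clock: 18.07
eef_pos: [0.5174, 0.0015, 0.0435]
tcp_rot: [0.145, 3.094, 0.075]
wrist_force: [-2.6, 0.1, 1.1]
opening: 0.0404
```

Run:
```python
from h import *
s=arm.state();print(s["eef_pos"],s["wrist_force"],s["opening"],s["opening"]/.0912)
```

```text
[0.51743131 0.00148353 0.04348037] [-2.59172258  0.05459268  1.10042861] 0.040430302208730985 0.44331471720099763
```

apply_moves:
  targets: "43 0 0 0 0;43 0 0 0 0;43 0 0 0 0"
  squeeze: 4

```text
clock: 18.32
eef_pos: [0.5174, 0.0015, 0.0435]
tcp_rot: [0.146, 3.094, 0.075]
wrist_force: [-1.7, -0.6, 0.9]
opening: 0.0393
```

At 4 N the handles now move freely past the earlier stall (42.9 → 39.3 mm), so the shell has cracked. I stop here and open gently.

apply_moves:
  targets: "46 0 0 0 0;49 0 0 0 0;52 0 0 0 0;56 0 0 0 0;60 0 0 0 0;64 0 0 0 0;68 0 0 0 0;72 0 0 0 0;76 0 0 0 0;85 0 0 0 0;100 0 0 0 0;100 0 0 0 0"

```text
clock: 19.32
eef_pos: [0.5189, 0.0014, 0.0439]
tcp_rot: [0.145, 3.091, 0.075]
wrist_force: [-0.0, 0.6, -0.0]
opening: 0.0865
```

apply_moves:
  targets: "100 0 0 0 0;100 0 0 0 0;100 0 0 -.01 0;100 0 0 -.02 0;100 0 0 -.03 0;100 0 0 -.03 0;100 .02 0 -.03 0;100 .03 0 0 0;100 .02 0 0 0;100 0 0 0 0;100 0 0 0 0"

```text
clock: 20.23
eef_pos: [0.4408, 0.0022, 0.1712]
tcp_rot: [0.145, 3.088, 0.073]
wrist_force: [0.1, -0.7, -0.1]
opening: 0.0915
```

Run:
```python
from h import *
s=arm.state();print(s["eef_pos"],s["wrist_force"],s["opening"])
m=cam("wrist");im=arm.capture("wrist");t=arm.capture("top");print(proj(m,(.583,-.007,.036)))
for k in("wrist","top"):
  for r in arm.outline_of("walnut",k)[:2]:
    print(k,r["p"],np.round(r["rect"],1),ray(m if k=="wrist" else cam(k),*r["rect"][:2],.036).round(4))
a=im[160:360,170:390];b=t[155:255,235:325]
cv2.imwrite("pics/f.png",np.hstack([cv2.resize(a,(484,440),interpolation=cv2.INTER_CUBIC),cv2.resize(b,(300,440),interpolation=cv2.INTER_CUBIC)])[:,:,::-1])
```

```text
[0.44078431 0.00215562 0.17116593] [ 0.05601836 -0.71002799 -0.07938328] 0.0914601421818728
(np.float64(277.21123237707405), np.float64(323.01298895886686))
wrist 0.55 [277.1 326.1  33.6  29.6] [ 0.5869 -0.0075  0.036 ]
top 0.65 [279.6 195.3  10.7  13. ] [ 0.5893 -0.007   0.036 ]
```

View pics/f.png

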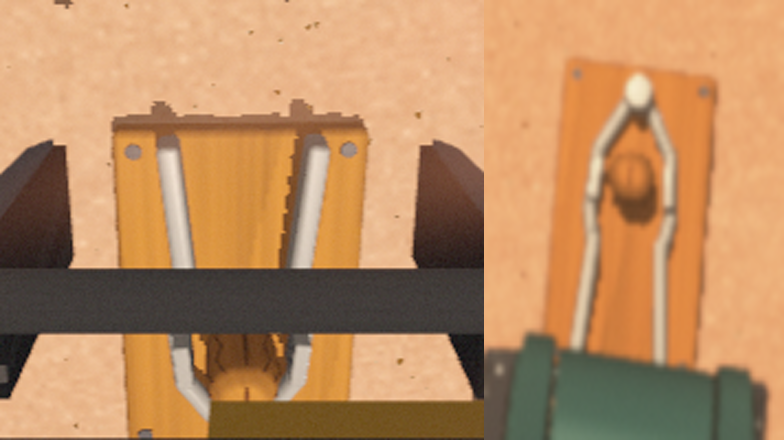

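```bash
python3 -c "
from station import arm
print(arm.finish_job())"
```

```text
the job is handed in; nothing more can be done
None
```

The walnut was set upright between the jaws and let go. The handles were then closed gently until the shell cracked, opened again, and the job was handed in at about 20 s of robot time, with no verdict reported.

- **Crack:** the handles stalled at an opening of 42.9 mm under 4 N, and the resistance gave way at about 7 N. Afterwards 4 N alone moved them freely to 39.3 mm, so I stopped there. I judged the crack by this change in resistance and did not read the shell or kernel values directly. The force afterwards stayed at 4 N, well under the 10 N or more that crushes the kernel.
- **Final pictures:** the nut looks upright between the jaws, both levers look open again, and the arm is clear of everything.
- **Nut position:** the two cameras put it at about (0.587, -0.0075) and (0.589, -0.007). That is 4 to 6 mm from my estimate of the jaw middle, inside the 14 mm limit, and the two readings differ by 2 mm.
- **Imperfections:** the tool leaned up to about 0.09 rad after the turning moves, because the moves could not correct tilt. The gripper was slightly off centre when it first met the handles, so I shifted it twice by about 2 mm while squeezing.
- **Bystanders:** I kept the arm away from the other things but did not re-measure where they stood afterwards.

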